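Hook a tray onto a slotted post

TASK

Pick up the grey hook-on tray by its middle rib and hang it on the slotted post of the bench stand, at the level of the spring catch: press its two hook tabs straight into the two upper slots, then push it down until it is fully home and the catch snaps out over its rear plate. The sheet metal bends, so feel for the slots lightly and never force the tray against the stand; leave the other things where they are and let go of the tray when it is locked.

Things in the scene. Friction and masses are not known exactly. Their poses are not given: they have to be found in the camera images.
- tray: Grey sheet-metal tray, about 0.26 kg, standing level on the bench. Origin: bottom middle of the back face of its rear plate; +x out of the back (the way its tabs point), y across, z up. Rear plate x -6..0, y -20..20, z 0..90 mm. Floor x -129..0, y -45..45, underside z 0, 3 mm thick, lips 13 mm high round it. Seated on the post its x is 0 to -2 mm in the stand's frame.
- tray_rib (a point): Top edge of the tray's middle rib, the part to grip, 70 mm in front of the back face. The rib is 12 mm thick (along the tray's y), runs along the tray's x from 109 to 5 mm in front of the back face, top edge 58 mm above the tray's underside, floor beneath it 3 mm thick. Axes as the tray.
- upper_tab (a point): End of the upper hook tab, middle of its neck, 10 mm behind the back face. Tab 4.5 mm thick in y; neck 10 mm high (tray z 58..68); at its end a 3 mm thick lip hangs 8 mm below the neck, to z 50, leaning out to x 11, gap to the plate 8 mm below, 6 above. When the lips touch solid face the tray's x in the stand's frame is -11 mm; through the slots the rear plate reaches the face (x 0). Axes as the tray.
- lower_tab (a point): End of the lower hook tab, 40 mm below the upper one and alike: neck at tray z 18..28 mm, lip down to z 10. Axes as the tray.
- stand: Heavy stand fixed to the bench. Origin: on the bench, below the middle of its post's front face; +x into the post, away from the tray's side, z up. Base plate x -98..62, y -50..50, top 14 mm. Aluminium post 40 mm wide, top about 205 mm high; its face (x 0, 4 mm thick) has three slots on the middle line, 9.5 wide, 23 high, 40 mm apart. Tray contact over 80 N in all bends it.
- socket (a point): Top of the dark socket that clamps the post's foot, 42 mm above the bench, at the post's face; it stands 8 mm out in front of the face. The post is clamped in it at a height that is NOT measured: up to 18 mm above or below its middle position, slots and catch together, other each time, to be found by feel or sight. Axes as the stand.
- seat_mid (a point): Where the seated tray's origin would be (78 mm up) if the post were in its middle position; really 60 to 96 mm up. Tabs go in only while the tray is 8 to 13 mm above its seat; then it goes down until the necks rest on the slots' lower edges (middle position: 96 and 136 mm up). 7 N feels the face; 10 to 15 N push it in, then down. The lower slot pair is 40 mm too low. Axes as the stand.
- catch (a joint): Spring catch: steel nub 14 mm wide, 10 mm high, sticking 8 mm out of the post's face above the top slot. Reading in m: 0 fully out, 0.008 pressed level with the face (3 N to start, 6 N level). The tray's rear plate presses it in as the tabs enter; within about 2 mm of the tray's seat it snaps out again above the plate's top edge.
- beaker: Bystander: small glass beaker, 47 mm across, 58 mm high. Origin under its centre.
- hex_key: Bystander: black hex key, 74 mm long, lying flat. Origin under its centre.
- tweezers: Bystander: steel tweezers, 118 mm long, 14 mm wide, lying flat. Origin under its centre.
- dropper: Bystander: white bottle with a blue cap, 32 mm across, 75 mm high. Origin under its centre.

How it is judged (in metres and radians):
On the way:
1. the tabs are in the upper slots: the rear plate is up against the post and has pressed the catch in (x of tray in the frame of stand above -0.005 m and value of joint catch above 0.004 m and y of tray in the frame of stand between -0.005 and 0.005 m), for 0.05 s.
At the end, for the whole second after the job is handed in: The tray hangs at rest on the two upper slots of the post: its rear plate within 4 mm of the post's face and within 5 mm of its middle line, level within 0.07 rad and square within 0.1 rad, 58 to 98 mm above the bench, with the catch sprung out again above the plate (reading below 2 mm) (x of tray in the frame of stand between -0.004 and 0.003 m and y of tray in the frame of stand between -0.005 and 0.005 m and z of tray in the frame of stand between 0.058 and 0.098 m and angle between tray's own z axis and vertical below 0.07 rad and angle between the x axis of tray and the x axis of stand, either way round below 0.1 rad and value of joint catch below 0.002 m and linear speed of tray below 0.02 m/s); the robot touches nothing.
It fails at once if the tray is forced against the stand with more than 80 N (contact force between tray and stand above 80 N).
It fails at once if the arm or fingers push the stand with more than 15 N (contact force between any of the arm, the fingers and stand above 15 N).
It fails at once if one of the bystanders is moved more than 20 mm (distance of any of beaker, hex_key, tweezers, dropper from where it was at the start of the episode above 0.02 m).
It also fails if it takes over 61 s, if anything falls off the work surface, if the arm or the gripper's body presses on something with over 40 N, if the wrist force passes 120 N, or if a joint passes its speed limit or range.

ROBOT

A 7-joint arm with a two-finger parallel gripper is mounted at the origin on a cart in front of the work surface, level with it; the furniture and walls round the work are solid. World frame = base frame: x ahead of the robot, y to its left, z up, the work surface at z = 0. Lengths are in mm, angles in rad, forces in N, time in s.
With the tool pointing down it reaches from about 400 to 875 mm from the base axis. Payload 4.4 kg.
Tool frame: the origin (TCP) lies midway between the tips of the shut fingers; the grasp point (between the pads) lies 19 mm behind it (ctrl.grip_point_offset is the distance from the TCP to the grasp point, in mm); z points along the fingers, x is the direction in which the jaws open and shut, and the axes are right-handed (so a half turn about z gives the same grasp; the last joint's range is limited). The gripper opens to 85 mm and grips with 20 to 120 N. Pads are 22 mm wide; open, the fingers measure 114 mm over their backs; the gripper's body (76 mm by 85 mm) begins 54 mm behind the grasp point. The pads swing forward as they close: fully open they stand 13 mm farther back than shut.
Start: joints at [-0.066, 0.628, 0.038, 1.517, -0.027, 0.996, -0.02], TCP at [650.014, 0.027, 231.313] pointing down, gripper open.
Joint ranges: [-3.06, 3.06], [-0.37, 2.12], [-1.25, 1.32], [0.18, 2.47], [-1.1, 4.24], [0.23, 1.98], [-2.94, 2.94]. Speed limits (rad/s): [2.57, 2.57, 3.14, 3.14, 3.14, 3.14, 3.14].

INTERFACE

Orientations are given as [roll, pitch, yaw] about the fixed x, y, z axes, in that order (R = Rz(yaw) Ry(pitch) Rx(roll)).
In Python, from cell import ctrl, viewer gives the robot as it stands.
- The arm moves only by the tool apply_moves, never from a script. Its argument "series" is a list that holds one entry, the list of rows, each a list of 6 numbers: the shift along the tool's x, y, z normalised to -1 to 1, where 1 is 50 mm, then the turn, a rotation vector about the tool's x, y, z normalised to -1 to 1, where 1 is 6 degrees. In form: [[[tx, ty, tz, rx, ry, rz], ...]]. A call has exactly 5 rows; each row shifts and turns the commanded pose from where the row before left it, along the tool's axes as they then stand; what a row does not reach is not made up. A row lasts 1/8 s, in which the tool goes at most 62.5 mm and 10.7 degrees, less where a joint would pass 70% of its speed; a pose out of reach is approached as far as the arm can. A call with a number of a shift or a turn outside -1 to 1 is refused whole. A call with a gripper value outside its range is refused whole. "claw" is the gripper command: -1 is shut, 1 is fully open, values between are in proportion, set as the call begins (left out, the last holds). The fingers move at their own pace and stop on an object; the grip force is fixed at half the most. Time passes only in rows, so rows that do not move let the fingers close, or fill a call up. It gives the time, the measured TCP pose, the force and the opening at its end, in the units of the state.
- ctrl.read_state(): the state, without advancing time (a new reading comes with each control period).
- viewer.get_image(name): name is "scene" or "side" or "wrist"; returns the picture (480x640x3 uint8, blue, green, red); there is no depth.
- viewer.camera_info(name): a dict with "K" (3x3 intrinsics, pixels), "R" (3x3) and "t" (3): a world point X has camera coordinates R X + t. Camera axes: x right, y down, z forward; pixel columns grow to the right and rows downward; lengths in mm; the calibration is good to about 2 mm. A picture is of the moment at which its call begins: read the wrist's pose just before it. camera_info takes no time and is no camera call; for the wrist camera it gives the pose at the moment of the call.
- ctrl.finish_job(): hands the job in, once; it reports no verdict.
Trained networks look in the newest picture that a camera, given by its name, has taken for a name from the list of things; names that differ only in an ending like _2 or _b are one class to them, and where a whole thing is asked for, a point or a joint stands for the part that bears it (a point fixed in the world has none). Each returns a list of dicts, best first, with "score" (0 to 1); they miss things now and then, are a little off and sometimes report something else, mostly with a low value. They report only what shows in the picture. A call takes as long as a camera call.
- viewer.find_in(camera, label): "location" ([column, row] as shares, 0 to 1, of the picture: columns of its width, rows of its height, amid what is visible of it).
The state is a dict: "clock": time; "qpos": joint angles; "qd": joint speeds; "tau": joint torques, N m; "eef_pos": TCP position; "tool_rot": TCP orientation; "force": force on the tool from outside, world axes, zero at the start; "torque": the same for the moment, N m; "width": finger opening in mm.
Only numpy, scipy, OpenCV 4.12 (cv2) and the standard library are available. Lean on these libraries where they do the work, as an engineer would, in place of code of your own. Each camera call takes 0.05 s, during which the arm holds its last target. There are 200 camera calls.

## Working session

There is one attempt and no reset: what is moved stays moved. The work goes in short steps, Python scripts to look and compute and a tool call to move; the robot and the scene stay as the last step left them, time stands still between calls to the robot, and variables do not carry over. Pictures are saved under pics/ and viewed, about 8 in all and at most 12, crops included, and the job is handed in when it is done.

Besides the shell and the picture viewer there is one more tool, called as name(argument=value, ...), one argument or row to a line, values as JSON. apply_moves: Moves the arm, as the interface text tells. Scaled input: -1 to 1 covers 50 mm each way for a shift and 6 degrees each way for a turn. Its arguments: {"type":"object","properties":{"series":{"type":"array","items":{"type":"array","items":{"type":"array","items":{"type":"number"}}}},"claw":{"type":"number"}},"required":["series"]}

```bash
mkdir -p pics; ls; cat > h.py <<'E'
import numpy as np, cv2
from cell import ctrl, viewer
def ray(cam,uv,info=None):
    c=info or viewer.camera_info(cam);K,R,t=map(np.array,(c["K"],c["R"],c["t"]))
    return -R.T@t, R.T@np.linalg.inv(K)@np.array([uv[0],uv[1],1.])
def onz(cam,uv,z,info=None):
    o,d=ray(cam,uv,info); return o+d*(z-o[2])/d[2]
def proj(cam,X,info=None):
    c=info or viewer.camera_info(cam);p=np.array(c["K"])@(np.array(c["R"])@np.array(X)+np.array(c["t"]));return p[:2]/p[2]
def tri(obs):
    A=np.zeros((3,3));b=np.zeros(3)
    for cam,uv in obs:
        o,d=ray(cam,uv);d=d/np.linalg.norm(d);M=np.eye(3)-np.outer(d,d);A+=M;b+=M@o
    return np.linalg.solve(A,b)
E
python3 - <<'E'
from h import *
s=ctrl.read_state();print({k:np.round(v,3) for k,v in s.items()})
for c in("scene","side","wrist"):
    im=viewer.get_image(c);cv2.imwrite(f"pics/{c}0.png",im)
    i=viewer.camera_info(c);print(c,np.round(-np.array(i["R"]).T@i["t"]),np.array(i["K"])[0,0])
    for l in("tray","tray_rib","upper_tab","lower_tab","stand","socket","catch","beaker","dropper","tweezers","hex_key"):
        print(l,[(round(r["score"],2),np.round(np.array(r["location"])*[640,480],1).tolist()) for r in viewer.find_in(c,l)[:2]])
E
```

```text
pics
{'clock': np.float64(0.0), 'qpos': array([-0.066,  0.629,  0.038,  1.518, -0.027,  0.996, -0.02 ]), 'qd': array([ 0.   , -0.002,  0.   ,  0.   , -0.001, -0.   ,  0.001]), 'tau': array([-1.0000e-03, -5.6341e+01,  1.2260e+00, -1.9345e+01,  1.1000e-02,
        1.1000e-02, -0.0000e+00]), 'eef_pos': array([6.49389e+02, 1.80000e-02, 2.30423e+02]), 'tool_rot': array([ 3.142e+00,  2.000e-03, -0.000e+00]), 'force': array([ 0.198,  0.127, -0.397]), 'torque': array([ 0.048, -0.031,  0.026]), 'width': np.float64(85.429)}
scene [-285.  720.  557.] 583.8507623810367
tray [(0.83, [307.2, 353.5])]
tray_rib [(0.67, [304.3, 355.5])]
upper_tab [(0.92, [306.5, 351.8])]
lower_tab [(0.94, [309.0, 352.3])]
stand [(0.68, [367.9, 265.0])]
socket [(0.21, [306.5, 351.1])]
catch []
beaker [(0.72, [477.2, 296.1]), (0.4, [370.5, 262.9])]
dropper [(0.96, [255.9, 257.4])]
tweezers [(0.25, [307.6, 353.2])]
hex_key [(0.63, [308.9, 351.1]), (0.44, [420.3, 311.9])]
side [ 531. -474.  614.] 490.96525272782264
tray [(0.66, [228.3, 249.5])]
tray_rib [(0.7, [231.1, 249.5])]
upper_tab [(0.76, [227.6, 249.9])]
lower_tab [(0.79, [228.9, 248.3]), (0.67, [218.2, 340.2])]
stand [(0.9, [342.4, 297.5])]
socket [(0.62, [341.7, 298.1])]
catch [(0.2, [344.6, 297.3])]
beaker [(0.71, [203.4, 373.1]), (0.19, [404.1, 255.6])]
dropper [(0.96, [401.6, 252.0])]
tweezers [(0.42, [196.8, 294.1])]
hex_key []
wrist [650.  66. 374.] 432.826313474398
tray []
tray_rib [(0.61, [256.1, 71.3])]
upper_tab []
lower_tab []
stand [(0.63, [247.8, 67.0])]
socket [(0.75, [250.7, 70.0])]
catch [(0.48, [216.4, 23.6]), (0.31, [250.0, 71.3])]
beaker [(0.76, [26.4, 194.7])]
dropper []
tweezers [(0.58, [2.2, 44.0])]
hex_key [(0.69, [68.5, 73.7])]
```

View pics/scene0.png

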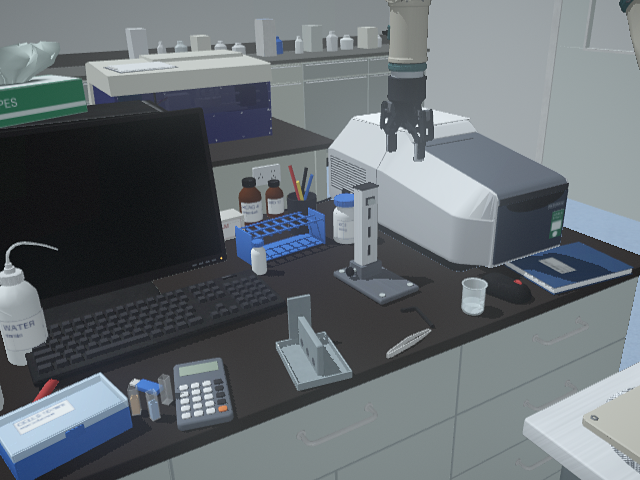

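View pics/side0.png

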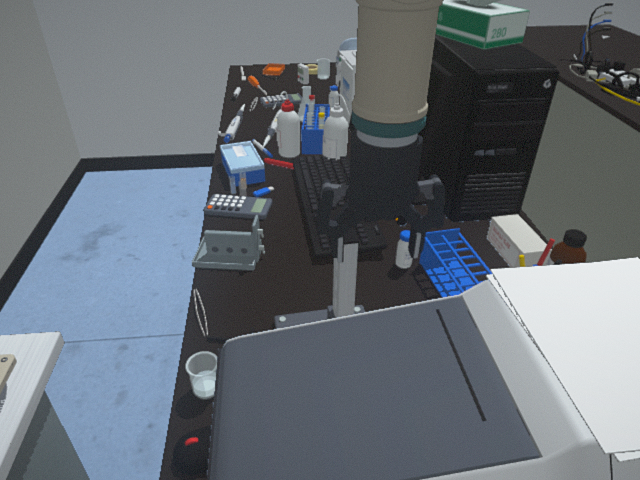

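```bash
python3 - <<'E'
from h import *
a=cv2.imread("pics/scene0.png");b=cv2.imread("pics/side0.png")
def z(im,x,y,w,h,s): return cv2.resize(im[y:y+h,x:x+w],None,fx=s,fy=s,interpolation=cv2.INTER_CUBIC)
t=np.hstack([z(a,265,285,100,112,4),z(a,325,175,100,112,4)])
bb=z(b,185,205,200,75,4)
cv2.imwrite("pics/c1.png",t);cv2.imwrite("pics/c2.png",np.vstack([bb,z(b,250,250,200,75,4)]))
for c,uv,zz in (("scene",(308,352),20),("side",(229,249),20),("scene",(360,270),42),("side",(342,298),20),("scene",(475,310),0),("side",(203,385),0),("scene",(408,343),0),("side",(200,312),0),("scene",(259,273),0),("side",(403,266),0)):
    print(c,uv,np.round(onz(c,uv,zz)))
E
```

```text
scene (308, 352) [425. 355.  20.]
side (229, 249) [430. 344.  20.]
scene (360, 270) [595. 145.  42.]
side (342, 298) [639. 175.  20.]
scene (475, 310) [408.   9.   0.]
side (203, 385) [404.  22.   0.]
scene (408, 343) [385. 183.   0.]
side (200, 312) [384. 184.   0.]
scene (259, 273) [771. 289.   0.]
side (403, 266) [777. 280.   0.]
```

View pics/c1.png

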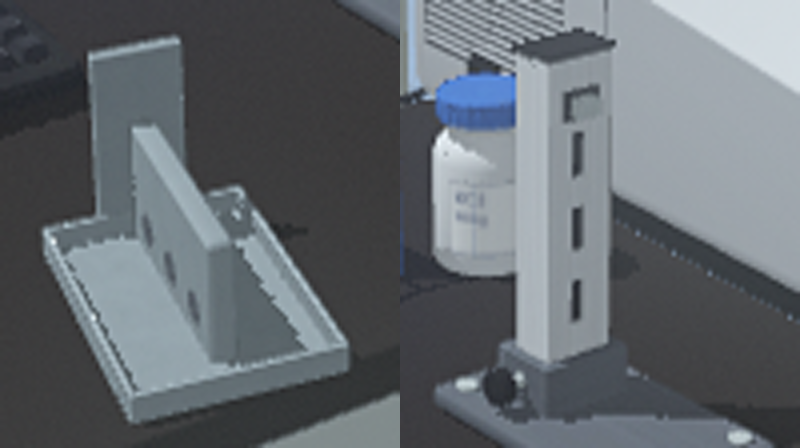

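View pics/c2.png

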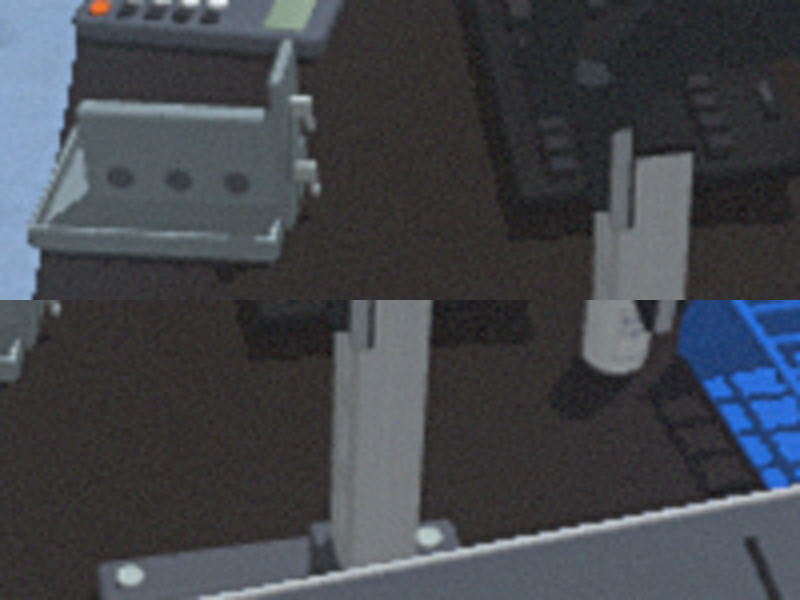

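```bash
cat > fit.py <<'E'
from h import *
from scipy.optimize import least_squares
I={c:viewer.camera_info(c) for c in("scene","side")}
def fit(obs,p0,hflag):
    def T(p,X,h):
        c,s=np.cos(p[2]),np.sin(p[2]);return [p[0]+c*X[0]-s*X[1],p[1]+s*X[0]+c*X[1],X[2]+(p[3] if h and hflag else 0)]
    def r(p): return np.concatenate([proj(c,T(p,X,h),I[c])-uv for c,uv,X,h in obs])
    f=least_squares(r,p0,loss="soft_l1");print(np.round(f.x,3));print(np.round(r(f.x).reshape(-1,2),1).tolist());return f.x
S=lambda x,y:(265+x/4,285+y/4); P=lambda x,y:(325+(x-400)/4,175+y/4); D=lambda x,y:(185+x/4,205+y/4)
tray=[("scene",S(*a),X,0) for a,X in [((45,232),(0,45,13)),((135,420),(-129,45,0)),((348,368),(-129,-45,0)),((238,188),(0,-45,13)),((90,52),(-6,20,90)),((180,40),(-6,-20,90)),((205,250),(-109,6,58)),((232,243),(-109,-6,58))]]
tray+=[("side",D(*a),X,0) for a,X in [((278,262),(0,-45,0)),((32,245),(-129,-45,0)),((308,130),(10,0,50)),((316,192),(10,0,10))]]
fit(tray,[480,345,0],0)
st=[("scene",P(577.5,y),(0,0,z),1) for y,z in [(132,159),(178,136),(207,119),(250,96),(279,79),(324,56)]]
st+=[("scene",P(552,362),(0,20,42),0),("scene",P(610,345),(0,-20,42),0),("scene",(334,272),(62,50,14),0),("scene",(380,301),(-98,50,0),0),("scene",(421,287),(-98,-50,14),0),("side",(275,316),(-98,50,14),0)]
fit(st,[600,150,0,0],1)
E
python3 fit.py
```

```text
[ 4.88539e+02  3.37736e+02 -1.77000e-01]
[[-2.0, -3.1], [-1.6, 0.8], [0.2, 0.4], [-0.3, -2.6], [-0.1, 0.9], [0.4, -0.5], [-0.1, -1.5], [0.6, -1.3], [0.0, 0.1], [-2.1, 1.0], [-0.2, -0.3], [-1.0, 0.2]]
[ 6.17213e+02  1.06727e+02  7.30000e-02 -1.12000e-01]
[[0.7, 0.2], [0.6, -0.4], [0.5, 0.2], [0.4, 0.0], [0.3, 0.5], [0.2, -0.5], [-1.2, -1.4], [-0.4, -2.1], [-1.4, -2.4], [0.3, 4.7], [-1.5, -2.2], [-1.3, -0.9]]
```

apply_moves(
  series=[
    [[-0.9,0,0,0,0,0],[-0.9,0,0,0,0,0],[-0.9,0,0,0,0,0],[-0.9,0,0,0,0,0],[-0.8,0,0,0,0,0]],
  ],
)

```text
clock: 2.42
eef_pos: [428.5, 0.0, 231.5]
tool_rot: [-3.141, -0.0, -0.0]
force: [0.2, -0.6, 0.4]
width: 85.2
```

apply_moves(
  series=[
    [[0,-1,0,0,0,0],[0,-1,0,0,0,0],[0,-1,0,0,0,0],[0,-1,0,0,0,0],[0,-1,0,0,0,0]],
  ],
)

```text
clock: 3.05
eef_pos: [430.1, 251.7, 231.6]
tool_rot: [-3.141, -0.001, -0.0]
force: [1.0, -0.3, 0.7]
width: 85.2
```

apply_moves(
  series=[
    [[0,-1,0,0,0,-1],[0,0,0,0,0,-1],[0,0,0,0,0,-1],[0,0,0,0,0,-1],[0,0,0,0,0,-1]],
  ],
)

```text
clock: 3.68
eef_pos: [430.1, 300.1, 231.4]
tool_rot: [3.142, -0.0, 0.527]
force: [0.6, -0.9, 0.7]
width: 85.1
```

apply_moves(
  series=[
    [[0,0,0,0,0,-1],[0,0,0,0,0,-1],[0,0,0,0,0,-1],[0,0,0,0,0,-1],[0,0,0,0,0,-1]],
  ],
)

```text
clock: 4.3
eef_pos: [430.1, 300.0, 231.5]
tool_rot: [3.141, -0.0, 1.05]
force: [0.6, 0.9, 0.8]
width: 85.3
```

apply_moves(
  series=[
    [[0,0,0,0,0,-1],[0,0,0,0,0,-1],[0,0,0,0,0,-1],[0,0,0,0,0,-0.3],[0,0,0,0,0,0]],
  ],
)

```text
clock: 4.92
eef_pos: [430.1, 300.0, 231.4]
tool_rot: [3.142, -0.0, 1.391]
force: [-0.2, 1.0, -0.1]
width: 85.3
```

```bash
python3 - <<'E'
from h import *
im=viewer.get_image("wrist");cv2.imwrite("pics/w1.png",im)
i=viewer.camera_info("wrist");print(np.round(-np.array(i["R"]).T@i["t"]),np.round(i["R"],2).tolist())
c,s=np.cos(-.177),np.sin(-.177)
for X in((-109,6,58),(-109,-6,58),(-129,-45,13),(-6,20,90),(-6,-20,90),(0,-45,13)):
  print(X,np.round(proj("wrist",[488.5+c*X[0]-s*X[1],337.7+s*X[0]+c*X[1],X[2]])))
for X in((0,20,42),(0,0,148),(-98,-50,14)):print(np.round(proj("wrist",[617+X[0],107+X[1],X[2]])))
E
```

```text
[366. 312. 374.] [[0.18, 0.98, -0.0], [0.95, -0.17, 0.26], [0.26, -0.05, -0.97]]
(-109, 6, 58) [391. 138.]
(-109, -6, 58) [374. 138.]
(-129, -45, 13) [319. 111.]
(-6, 20, 90) [413. 290.]
(-6, -20, 90) [356. 291.]
(0, -45, 13) [319. 265.]
[166. 447.]
[ 84. 564.]
[ 74. 349.]
```

View pics/w1.png

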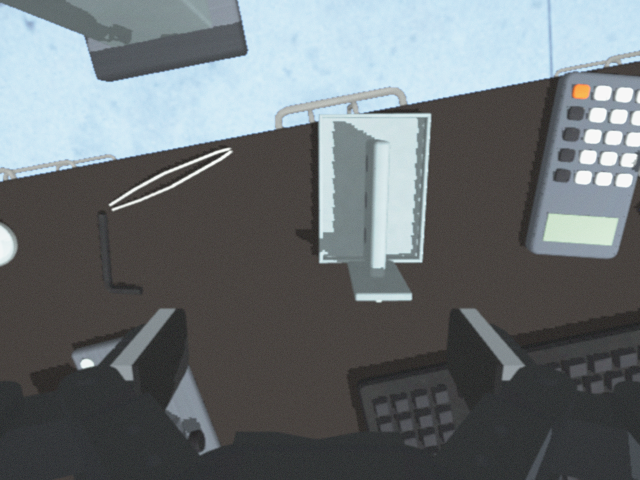

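apply_moves(
  series=[
    [[-0.86,0.68,0,0,0,0],[-0.86,0.68,0,0,0,0],[-0.86,0.68,0,0,0,0],[-0.86,0.68,0,0,0,-1],[0,0,0,0,0,-1]],
  ],
)

```text
clock: 5.6
eef_pos: [535.5, 100.7, 230.9]
tool_rot: [3.141, 0.003, 1.595]
force: [-0.5, 1.4, 0.2]
width: 85.4
```

```bash
python3 - <<'E'
from h import *
im=viewer.get_image("wrist");cv2.imwrite("pics/w2.png",im)
import pickle;pickle.dump(viewer.camera_info("wrist"),open("w2.pkl","wb"))
im=viewer.get_image("scene");cv2.imwrite("pics/s2.png",im)
print(ctrl.read_state()["eef_pos"])
E
```

```text
[533.67970568 105.63973301 231.12980691]
```

View pics/w2.png

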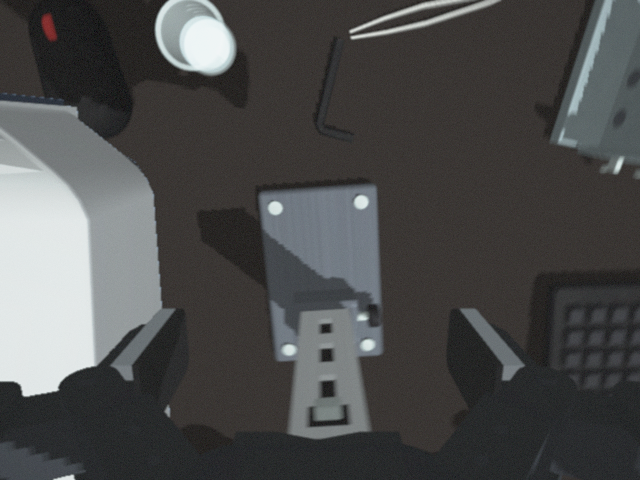

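```bash
python3 - <<'E'
from h import *
a=cv2.imread("pics/w2.png");s=cv2.imread("pics/s2.png")
z=lambda im,x,y:cv2.resize(im[y:y+150,x:x+100],None,fx=4,fy=4,interpolation=cv2.INTER_CUBIC)
cv2.imwrite("pics/c3.png",np.hstack([z(a,280,285),z(s,325,175)]))
E
```

```text
(no output)
```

View pics/c3.png

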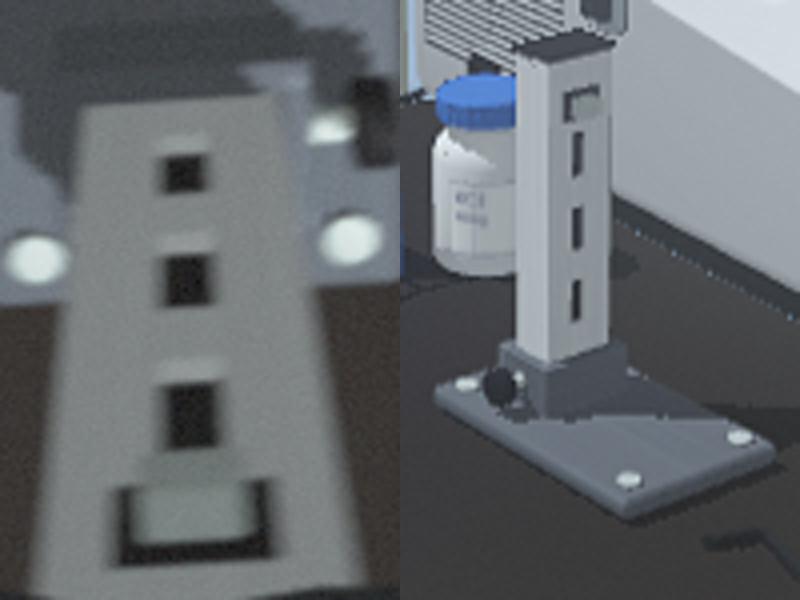

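```bash
cat > fit2.py <<'E'
import pickle
from fit import *
I["wrist"]=pickle.load(open("w2.pkl","rb"))
W=lambda x,y:(280+x/4,285+y/4)
w=[("wrist",W(x,y),(0,0,z),1) for x,y,z in [(183,130,56),(183,193,79),(188,233,96),(188,307,119),(193,357,136),(193,449,159)]]
w+=[("wrist",W(85,107),(0,-20,42),0),("wrist",W(275,95),(0,20,42),0),("wrist",(261,189),(-98,-50,14),0),("wrist",(376,184),(-98,50,14),0)]
s=st[:8]+[("scene",P(437,388),(62,50,14),0),("scene",P(625,506),(-98,50,14),0),("scene",P(775,448),(-98,-50,14),0)]
print("wrist");fit(w,[617,107,.07,0],1);print("scene");fit(s,[617,107,.07,0],1);print("all");fit(w+s,[617,107,.07,0],1)
E
python3 fit2.py
```

```text
[ 4.88539e+02  3.37736e+02 -1.77000e-01]
[[-2.0, -3.1], [-1.6, 0.8], [0.2, 0.4], [-0.3, -2.6], [-0.1, 0.9], [0.4, -0.5], [-0.1, -1.5], [0.6, -1.3], [0.0, 0.1], [-2.1, 1.0], [-0.2, -0.3], [-1.0, 0.2]]
[ 6.17213e+02  1.06727e+02  7.30000e-02 -1.12000e-01]
[[0.7, 0.2], [0.6, -0.4], [0.5, 0.2], [0.4, 0.0], [0.3, 0.5], [0.2, -0.5], [-1.2, -1.4], [-0.4, -2.1], [-1.4, -2.4], [0.3, 4.7], [-1.5, -2.2], [-1.3, -0.9]]
wrist
[6.14383e+02 1.13173e+02 7.80000e-02 3.34500e+00]
[[-0.3, 1.3], [0.3, -1.1], [-0.5, -0.0], [0.2, -1.4], [-0.5, 0.5], [0.5, 0.3], [-0.3, -0.9], [0.5, 0.0], [-1.5, 0.8], [3.7, 0.1]]
scene
[6.09780e+02 1.12086e+02 8.00000e-02 3.63000e+00]
[[0.6, 0.0], [0.5, -0.5], [0.4, 0.2], [0.3, 0.1], [0.2, 0.6], [0.1, -0.3], [-1.4, 0.6], [-0.5, -0.2], [-2.1, -0.4], [-0.4, 0.0], [1.1, -0.2]]
all
[6.13979e+02 1.12943e+02 8.10000e-02 3.56100e+00]
[[-0.6, 0.9], [-0.0, -1.5], [-0.8, -0.4], [-0.1, -1.8], [-0.8, 0.1], [0.1, -0.1], [-0.6, -1.3], [0.3, -0.5], [-2.2, 0.6], [3.0, -0.6], [-1.0, -0.5], [-1.1, -1.1], [-1.2, -0.4], [-1.3, -0.5], [-1.3, 0.0], [-1.4, -0.9], [-2.8, -0.1], [-2.0, -0.9], [-3.5, -1.0], [-2.0, -0.8], [-0.5, -1.0]]
```

apply_moves(
  series=[
    [[0.99,-0.43,0,0,0,0],[0.99,-0.43,0,0,0,0],[0.99,-0.43,0,0,0,0],[0.99,-0.43,0,0,0,0],[0.99,-0.43,0,0,0,0]],
  ],
)

```text
clock: 6.32
eef_pos: [416.4, 353.1, 231.6]
tool_rot: [3.141, -0.0, 1.601]
force: [0.6, 0.8, -0.2]
width: 85.4
```

apply_moves(
  series=[
    [[0,0,0.8,0,0,0.95],[0,0,0.8,0,0,0.95],[0,0,0.4,0,0,0],[0,0,0,0,0,0],[0,0,0,0,0,0]],
  ],
)

```text
clock: 6.95
eef_pos: [418.2, 351.7, 132.2]
tool_rot: [3.141, -0.001, 1.403]
force: [0.7, 0.4, 0.2]
width: 85.4
```

```bash
python3 - <<'E'
from h import *
s=ctrl.read_state();print(np.round(s["eef_pos"],1),np.round(s["tool_rot"],3))
im=viewer.get_image("wrist");cv2.imwrite("pics/w3.png",im)
import pickle;pickle.dump(viewer.camera_info("wrist"),open("w3.pkl","wb"))
E
```

```text
[418.2 351.7 132.2] [ 3.141e+00 -1.000e-03  1.403e+00]
```

View pics/w3.png

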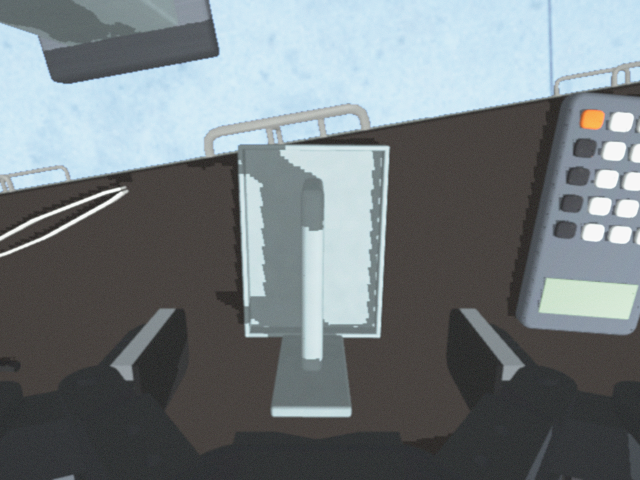

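apply_moves(
  series=[
    [[-0.03,0,0.7,0,0,0],[0,0,0.7,0,0,0],[0,0,0.5,0,0,0],[0,0,0.18,0,0,0],[0,0,0,0,0,0]],
  ],
)

```text
clock: 7.62
eef_pos: [418.3, 349.6, 27.8]
tool_rot: [3.141, -0.001, 1.403]
force: [-0.5, 0.1, -0.1]
width: 85.3
```

apply_moves(
  series=[
    [[0,0,0,0,0,0],[0,0,0,0,0,0],[0,0,0,0,0,0],[0,0,0,0,0,0],[0,0,0,0,0,0]],
  ],
  claw=-1,
)

```text
clock: 8.25
eef_pos: [418.1, 349.2, 27.7]
tool_rot: [3.141, -0.0, 1.403]
force: [-0.4, -0.0, 4.7]
width: 11.3
```

apply_moves(
  series=[
    [[0,0,0,0,0,0],[0,0,0,0,0,0],[0,0,0,0,0,0],[0,0,0,0,0,0],[0,0,0,0,0,0]],
  ],
)

```text
clock: 8.88
eef_pos: [418.1, 349.2, 27.7]
tool_rot: [3.141, -0.0, 1.403]
force: [-1.2, -0.9, 5.1]
width: 11.2
```

apply_moves(
  series=[
    [[0,0,-0.2,0,0,0],[0,0,-0.6,0,0,0],[0,0,-0.8,0,0,0],[0,0,-0.6,0,0,0],[0,0,-0.2,0,0,0]],
  ],
)

```text
clock: 9.5
eef_pos: [418.3, 349.5, 148.8]
tool_rot: [3.14, -0.002, 1.403]
force: [0.8, 0.6, -4.7]
width: 11.4
```

apply_moves(
  series=[
    [[-0.5,0.28,0,0,0,0],[-0.8,0.45,0,0,0,0],[-0.9,0.48,0,0,0,0],[-0.9,0.48,0,0,0,0],[-0.9,0.48,0,0,0,0]],
  ],
)

```text
clock: 10.12
eef_pos: [491.0, 132.0, 146.2]
tool_rot: [-3.139, 0.001, 1.403]
force: [0.7, 0.1, -4.4]
width: 11.0
```

apply_moves(
  series=[
    [[-0.55,0.3,0,0,0,0],[0,0,0,0,0,-0.8],[0,0,0,0,0,-0.8],[0,0,0,0,0,-0.76],[0,0,0,0,0,0]],
  ],
)

```text
clock: 10.75
eef_pos: [500.8, 103.8, 146.2]
tool_rot: [-3.139, 0.0, 1.649]
force: [0.5, 0.1, -5.3]
width: 11.4
```

```bash
python3 - <<'E'
from h import *
import pickle
s=ctrl.read_state();print(s["clock"],np.round(s["eef_pos"],1),np.round(s["tool_rot"],4),np.round(s["force"],1),np.round(s["torque"],2),s["width"])
w=viewer.get_image("wrist");pickle.dump(viewer.camera_info("wrist"),open("w4.pkl","wb"))
a=viewer.get_image("side");b=viewer.get_image("scene")
for n,i in zip("wab",(w,a,b)):cv2.imwrite(f"pics/4{n}.png",i)
z=lambda im,x,y:cv2.resize(im[y:y+150,x:x+200],None,fx=2,fy=2,interpolation=cv2.INTER_CUBIC)
cv2.imwrite("pics/c4.png",np.vstack([np.hstack([z(a,200,190),z(b,260,150)]),cv2.resize(w[180:405],(800,281))]))
E
```

```text
10.75 [500.8 103.8 146.2] [-3.1390e+00  1.0000e-04  1.6494e+00] [ 0.5  0.1 -5.3] [ 0.02  0.06 -0.02] 11.376188864026135
```

View pics/c4.png

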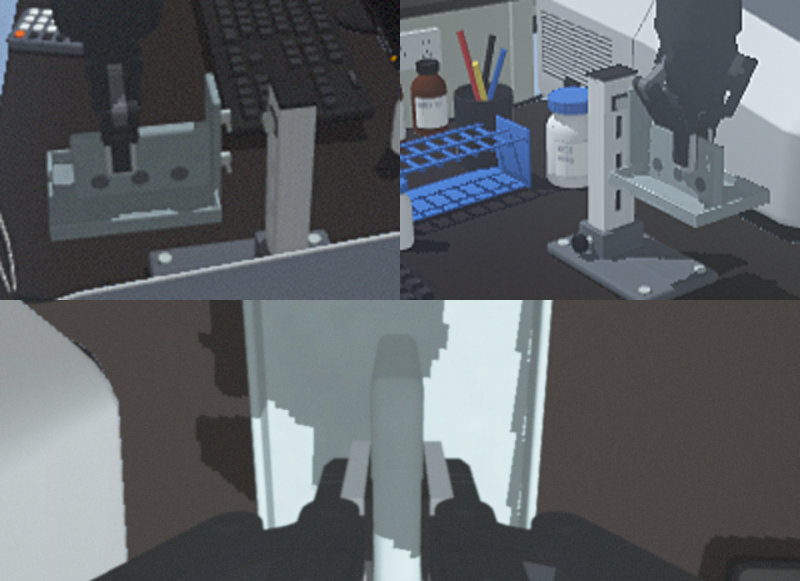

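apply_moves(
  series=[
    [[0,0,0.25,0,0,0],[0,0,0.28,0,0,0],[0,0.2,0,0,0,0],[0,0.2,0,0,0,0],[0,0,0,0,0,0]],
  ],
)

```text
clock: 11.52
eef_pos: [523.5, 106.3, 121.1]
tool_rot: [3.139, -0.001, 1.65]
force: [-0.2, -0.5, -4.8]
width: 10.8
```

apply_moves(
  series=[
    [[0,0.04,0,0,0,0],[0,0.04,0,0,0,0],[0,0.04,0,0,0,0],[0,0.02,0,0,0,0],[0,0,0,0,0,0]],
  ],
)

```text
clock: 12.15
eef_pos: [528.7, 106.4, 120.8]
tool_rot: [3.142, -0.0, 1.65]
force: [0.6, -0.1, -3.5]
width: 10.9
```

apply_moves(
  series=[
    [[0,0.02,0.02,0,0,0],[0,0.02,0,0,0,0],[0,0.02,0,0,0,0],[0,0.02,0,0,0,0],[0,0,0,0,0,0]],
  ],
)

```text
clock: 12.78
eef_pos: [532.4, 106.7, 119.7]
tool_rot: [-3.141, 0.0, 1.65]
force: [-1.8, -0.0, -4.8]
width: 11.2
```

apply_moves(
  series=[
    [[0,0.02,0,0,0,0],[0,0.02,0,0,0,0],[0,0,0,0,0,0],[0,0,0,0,0,0],[0,0,0,0,0,0]],
  ],
)

```text
clock: 13.4
eef_pos: [532.7, 106.6, 119.4]
tool_rot: [-3.138, 0.001, 1.651]
force: [-4.7, -1.2, -2.0]
width: 11.0
```

apply_moves(
  series=[
    [[0,0.02,0,0,0,0],[0,0.02,0,0,0,0],[0,0,0,0,0,0],[0,0,0,0,0,0],[0,0,0,0,0,0]],
  ],
)

```text
clock: 14.02
eef_pos: [532.8, 106.6, 119.1]
tool_rot: [-3.134, 0.002, 1.651]
force: [-9.2, 0.2, -0.7]
width: 11.4
```

```bash
python3 - <<'E'
from h import *
s=ctrl.read_state();print(s["clock"],np.round(s["eef_pos"],1),np.round(s["tool_rot"],4),np.round(s["force"],1),np.round(s["torque"],2),s["width"])
a=viewer.get_image("side");b=viewer.get_image("scene")
z=lambda im,x,y:cv2.resize(im[y:y+100,x:x+100],None,fx=4,fy=4,interpolation=cv2.INTER_CUBIC)
cv2.imwrite("pics/c5.png",np.hstack([z(a,270,210),z(b,335,175)]))
E
```

```text
14.025 [532.8 106.6 119.1] [-3.1343e+00  1.6000e-03  1.6511e+00] [-9.2  0.2 -0.7] [-0.08  1.75 -0.03] 11.371436363212213
```

View pics/c5.png

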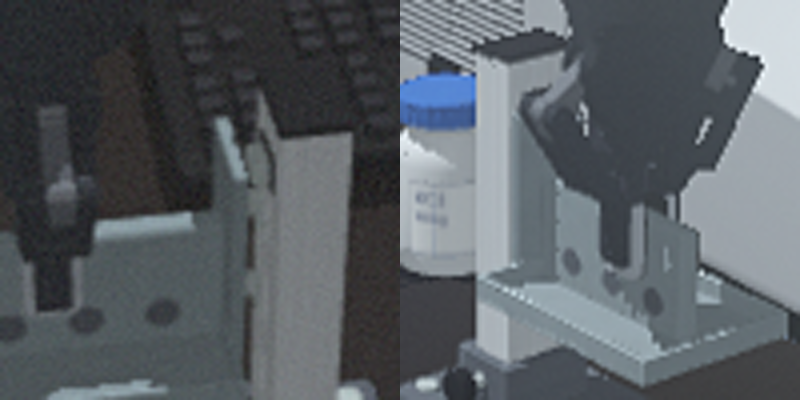

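```bash
cat > fit3.py <<'E'
from fit2 import *
Q=lambda x,y:(335+(x-400)/4,175+y/4)
o=[("scene",Q(*a),X,1) for a,X in [((480,282),(0,45,13)),((645,362),(-129,45,13)),((645,385),(-129,45,0)),((795,310),(-129,-45,13)),((697,232),(-109,-6,58)),((697,350),(-109,-6,3))]]
print("tray");fit(o,[604,112,.08,93],1)
E
python3 fit3.py | sed -n '/scene/,$p'
```

```text
scene
[6.09780e+02 1.12086e+02 8.00000e-02 3.63000e+00]
[[0.6, 0.0], [0.5, -0.5], [0.4, 0.2], [0.3, 0.1], [0.2, 0.6], [0.1, -0.3], [-1.4, 0.6], [-0.5, -0.2], [-2.1, -0.4], [-0.4, 0.0], [1.1, -0.2]]
all
[6.13979e+02 1.12943e+02 8.10000e-02 3.56100e+00]
[[-0.6, 0.9], [-0.0, -1.5], [-0.8, -0.4], [-0.1, -1.8], [-0.8, 0.1], [0.1, -0.1], [-0.6, -1.3], [0.3, -0.5], [-2.2, 0.6], [3.0, -0.6], [-1.0, -0.5], [-1.1, -1.1], [-1.2, -0.4], [-1.3, -0.5], [-1.3, 0.0], [-1.4, -0.9], [-2.8, -0.1], [-2.0, -0.9], [-3.5, -1.0], [-2.0, -0.8], [-0.5, -1.0]]
tray
[6.35058e+02 8.91500e+01 7.90000e-02 7.07630e+01]
[[-0.4, -2.0], [0.2, 0.0], [0.0, 0.6], [-2.1, 1.0], [1.3, 0.6], [0.3, -2.7]]
```

```bash
python3 - <<'E'
from h import *
import pickle
from scipy.spatial.transform import Rotation as Ro
i=pickle.load(open("w4.pkl","rb"));T=np.array([500.8,103.8,146.2]);R=Ro.from_euler("xyz",[-3.139,0,1.6494])
for p in((0,-38,-31),(0,0,-31),(0,0,-19),(0,50,-31),(0,0,0)):print(p,np.round(proj("wrist",T+R.apply(p),i),1))
w=cv2.imread("pics/4w.png")
for r in(215,230,245,300,340,370):
  g=cv2.cvtColor(w,cv2.COLOR_BGR2GRAY)[r,270:370].astype(int);d=np.diff(g);k=np.argsort(-abs(d))[:6];print(r,sorted([(int(270+j),int(d[j])) for j in k]))
print(np.array(i["K"]).round(1).tolist())
E
```

```text
(0, -38, -31) [314.1 233.6]
(0, 0, -31) [314.6 361.6]
(0, 0, -19) [314.9 341.7]
(0, 50, -31) [315.2 502.2]
(0, 0, 0) [315.1 316.3]
215 [(300, -10), (325, -7), (337, 8), (355, 12), (356, 44), (357, 39)]
230 [(298, -8), (299, -9), (335, 9), (343, 7), (344, 46), (345, 37)]
245 [(270, 5), (301, 9), (336, 10), (337, 54), (338, 39), (339, 6)]
300 [(294, -20), (295, -21), (297, 14), (339, 27), (353, 35), (354, 29)]
340 [(290, -49), (291, -32), (297, 35), (336, -38), (343, 41), (344, 32)]
370 [(297, 30), (298, 50), (299, 25), (306, -17), (335, -26), (336, -29)]
[[432.8, 0.0, 317.1], [0.0, 432.8, 243.6], [0.0, 0.0, 1.0]]
```

apply_moves(
  series=[
    [[0,-0.02,-0.01,0,0,0],[-0.01,0,0,0,0,0],[-0.01,0,0,0,0,0],[-0.01,0,0,0,0,0],[-0.01,0,0,0,0,0]],
  ],
)

```text
clock: 14.75
eef_pos: [532.8, 105.9, 119.5]
tool_rot: [-3.136, -0.001, 1.652]
force: [-6.2, 2.6, -4.6]
width: 11.1
```

apply_moves(
  series=[
    [[-0.01,0,0,0,0,0],[-0.01,0,0,0,0,0],[-0.01,0,0,0,0,0],[0,0,0,0,0,0],[0,0,0,0,0,0]],
  ],
)

```text
clock: 15.38
eef_pos: [533.2, 104.1, 119.6]
tool_rot: [-3.137, -0.0, 1.652]
force: [-5.9, 1.1, -5.8]
width: 10.9
```

apply_moves(
  series=[
    [[0,0,-0.01,0,0,0],[0,0,-0.01,0,0,0],[0,0,-0.01,0,0,0],[0,0,-0.01,0,0,0],[0,0,0,0,0,0]],
  ],
)

```text
clock: 16.0
eef_pos: [535.9, 103.2, 122.3]
tool_rot: [-3.141, 0.0, 1.65]
force: [-3.0, -0.7, -5.5]
width: 11.2
```

apply_moves(
  series=[
    [[0,0,-0.01,0,0,0],[0,0,-0.01,0,0,0],[0,0,-0.01,0,0,0],[0,0,0,0,0,0],[0,0,0,0,0,0]],
  ],
)

```text
clock: 16.62
eef_pos: [535.7, 103.3, 123.5]
tool_rot: [-3.141, 0.0, 1.65]
force: [-1.1, -0.7, -11.6]
width: 11.5
```

apply_moves(
  series=[
    [[0,0,0.03,0,0,0],[0,0.02,0,0,0,0],[0,0.02,0,0,0,0],[0,0.02,0,0,0,0],[0,0,0,0,0,0]],
  ],
)

```text
clock: 17.25
eef_pos: [539.0, 103.6, 122.5]
tool_rot: [3.141, 0.0, 1.65]
force: [-4.7, -2.1, -3.5]
width: 11.0
```

apply_moves(
  series=[
    [[0,0.02,0,0,0,0],[0,0.02,0,0,0,0],[0,0.02,0,0,0,0],[0,0,0,0,0,0],[0,0,0,0,0,0]],
  ],
)

```text
clock: 17.88
eef_pos: [541.6, 103.9, 122.4]
tool_rot: [-3.141, 0.0, 1.65]
force: [-5.5, -2.2, -3.1]
width: 10.4
```

apply_moves(
  series=[
    [[0,0.02,0,0,0,0],[0,0.02,0,0,0,0],[0,0.02,0,0,0,0],[0,0.02,0,0,0,0],[0,0,0,0,0,0]],
  ],
)

```text
clock: 18.5
eef_pos: [543.3, 103.8, 122.2]
tool_rot: [-3.137, 0.001, 1.651]
force: [-11.0, -2.5, 0.9]
width: 11.1
```

apply_moves(
  series=[
    [[-0.01,0,0.03,0,0,0],[0,0,0.03,0,0,0],[0,0,0.03,0,0,0],[0,0,0.03,0,0,0],[0,0,0,0,0,0]],
  ],
)

```text
clock: 19.12
eef_pos: [543.3, 103.7, 116.1]
tool_rot: [-3.137, 0.001, 1.651]
force: [-10.9, -1.3, -1.6]
width: 10.8
```

apply_moves(
  series=[
    [[0,0,0.03,0,0,0],[0,0,0.03,0,0,0],[0,0,0.02,0,0,0],[0,0,0.02,0,0,0],[0,0,0,0,0,0]],
  ],
)

```text
clock: 19.75
eef_pos: [543.3, 103.7, 111.2]
tool_rot: [-3.137, 0.001, 1.651]
force: [-10.6, -0.8, -0.4]
width: 11.0
```

apply_moves(
  series=[
    [[0,0,0.02,0,0,0],[0,0,0.02,0,0,0],[0,0,0.02,0,0,0],[0,0,0,0,0,0],[0,0,0,0,0,0]],
  ],
)

```text
clock: 20.38
eef_pos: [543.4, 103.6, 108.2]
tool_rot: [-3.137, 0.001, 1.652]
force: [-10.6, -2.5, -0.4]
width: 11.1
```

apply_moves(
  series=[
    [[0,0,0.02,0,0,0],[0,0,0.02,0,0,0],[0,0,0.02,0,0,0],[0,0,0,0,0,0],[0,0,0,0,0,0]],
  ],
)

```text
clock: 21.0
eef_pos: [543.2, 103.5, 106.8]
tool_rot: [-3.138, 0.002, 1.651]
force: [-14.5, -2.9, 13.5]
width: 11.0
```

```bash
python3 - <<'E'
from h import *
s=ctrl.read_state();print(s["clock"],np.round(s["eef_pos"],1),np.round(s["tool_rot"],4),np.round(s["force"],1),np.round(s["torque"],2),s["width"])
a=viewer.get_image("side");b=viewer.get_image("scene")
cv2.imwrite("pics/6a.png",a);cv2.imwrite("pics/6b.png",b)
z=lambda im,x,y:cv2.resize(im[y:y+120,x:x+80],None,fx=5,fy=5,interpolation=cv2.INTER_CUBIC)
cv2.imwrite("pics/c6.png",np.hstack([z(a,280,200),z(b,345,175)]))
E
```

```text
21.0 [543.2 103.5 106.8] [-3.1376e+00  2.0000e-03  1.6514e+00] [-14.5  -2.9  13.5] [-0.54  2.5   0.02] 11.037563734993249
```

View pics/c6.png

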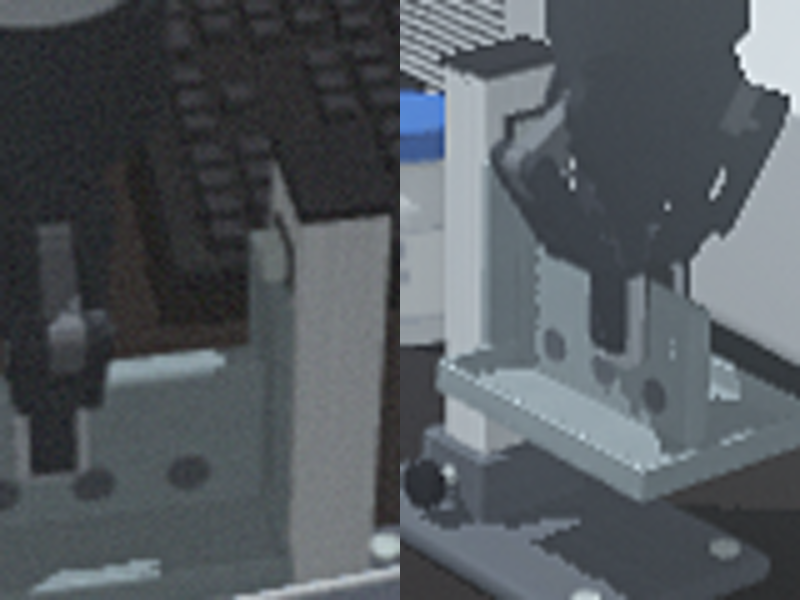

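apply_moves(
  series=[
    [[0,0,0.01,0,0,0],[0,0,-0.02,0,0,0],[0,-0.03,-0.02,0,0,0],[0,-0.02,0,0,0,0],[0,0,0,0,0,0]],
  ],
)

```text
clock: 21.72
eef_pos: [543.3, 103.6, 107.0]
tool_rot: [-3.141, 0.0, 1.651]
force: [-5.3, -1.3, -1.1]
width: 11.1
```

apply_moves(
  series=[
    [[0,0,-0.02,0,0,0],[0,0,-0.02,0,0,0],[0,0,-0.02,0,0,0],[0,0,0,0,0,0],[0,0,0,0,0,0]],
  ],
)

```text
clock: 22.35
eef_pos: [543.4, 103.6, 109.4]
tool_rot: [-3.141, -0.0, 1.65]
force: [-1.1, -0.3, -11.5]
width: 10.8
```

apply_moves(
  series=[
    [[0,0.01,0.03,0,0,0],[0,0,0.03,0,0,0],[0,0,0.01,0,0,0],[0,0,0,0,0,0],[0,0,0,0,0,0]],
  ],
)

```text
clock: 22.98
eef_pos: [543.3, 103.5, 107.0]
tool_rot: [-3.141, 0.001, 1.651]
force: [-6.1, -2.1, -2.4]
width: 11.0
```

apply_moves(
  series=[
    [[0,0,0.01,0,0,0],[0,0,0,0,0,0],[0,0,0,0,0,0],[0,0,0,0,0,0],[0,0,0,0,0,0]],
  ],
  claw=0,
)

```text
clock: 23.6
eef_pos: [544.2, 103.7, 105.9]
tool_rot: [3.141, -0.0, 1.65]
force: [0.4, -0.0, 0.2]
width: 42.3
```

apply_moves(
  series=[
    [[0,0,-0.2,0,0,0],[0,0,-0.5,0,0,0],[0,0,-0.8,0,0,0],[0,-0.5,-0.8,0,0,0],[0,-0.8,-0.2,0,0,0]],
  ],
)

```text
clock: 24.22
eef_pos: [480.8, 99.4, 233.7]
tool_rot: [3.135, -0.001, 1.65]
force: [0.3, 0.2, 0.2]
width: 42.6
```

```bash
python3 - <<'E'
from h import *
s=ctrl.read_state();print(s["clock"],np.round(s["eef_pos"],1),np.round(s["force"],1),s["width"])
a=viewer.get_image("side");b=viewer.get_image("scene");w=viewer.get_image("wrist")
z=lambda im,x,y:cv2.resize(im[y:y+120,x:x+80],None,fx=5,fy=5,interpolation=cv2.INTER_CUBIC)
cv2.imwrite("pics/c7.png",np.hstack([z(a,280,200),z(b,345,175)]))
cv2.imwrite("pics/7w.png",w);cv2.imwrite("pics/7a.png",a);cv2.imwrite("pics/7b.png",b)
E
```

```text
24.225 [480.8  99.4 233.7] [0.3 0.2 0.2] 42.6015494653832
```

View pics/c7.png

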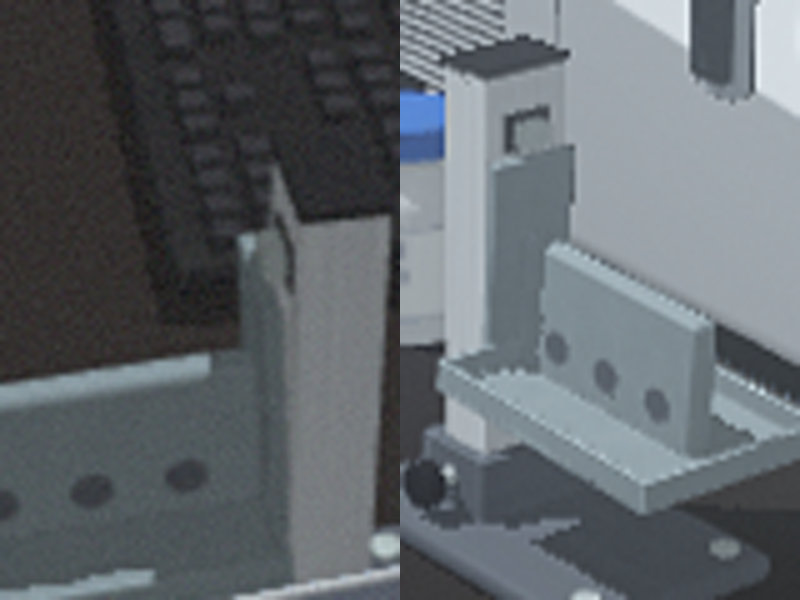

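```bash
cat > tilt.py <<'E'
from h import *
from scipy.optimize import least_squares
from scipy.spatial.transform import Rotation as Ro
I={c:viewer.camera_info(c) for c in("scene","side")}
M=[(0,45,13),(-129,45,13),(-129,45,0),(-109,-6,58),(-6,20,90),(-6,-20,90),(-6,6,58)]
def fit(uv,p0,sig):
    R=lambda p:Ro.from_euler("zy",p[3:5])
    e=lambda p:np.concatenate([proj("scene",p[:3]+R(p).apply(X),I["scene"])-u for X,u in zip(M,uv)])
    r=lambda p:np.concatenate([e(p),(p-p0)/sig])
    f=least_squares(r,p0);print(np.round(f.x,3));print(np.round(e(f.x).reshape(-1,2),1).tolist())
S=lambda a:[(265+x/4,285+y/4) for x,y in a]; Q=lambda a:[(345+(x-400)/5,175+y/5) for x,y in a]
b=np.array([3,3,3,.02,.3])
fit(S([(43,228),(132,395),(135,420),(232,243),(90,52),(180,40),(133,130)]),[486,337,0,-.17,0],b)
for z in(80,):
  fit(Q([(440,368),(645,487),(645,512),(712,322),(493,168),(575,146),(547,247)]),[609,112,z,.08,0],b)
# flow before->after release
a=cv2.imread("pics/6b.png",0);c=cv2.imread("pics/7b.png",0)
P=np.array([(353,249),(393.5,270),(394,274.5),(407,239.5),(376,247)],np.float32).reshape(-1,1,2)
n,s,_=cv2.calcOpticalFlowPyrLK(a,c,P,None,winSize=(11,11),maxLevel=1);print(np.round((n-P)[:,0],1).tolist(),s.ravel())
E
python3 tilt.py
```

```text
[ 4.85263e+02  3.37201e+02 -2.01200e+00 -1.79000e-01  2.90000e-02]
[[-0.4, -0.3], [-0.3, 0.0], [-0.6, 1.0], [1.2, -1.6], [0.4, 2.0], [0.8, 0.5], [-1.3, -2.1]]
[ 6.07422e+02  1.11298e+02  7.66860e+01  5.60000e-02 -7.00000e-03]
[[-0.6, -0.8], [0.1, -0.7], [-0.2, 0.8], [2.0, -0.7], [1.2, 0.8], [1.1, 1.1], [-4.1, -1.2]]
[[-0.10000000149011612, 0.10000000149011612], [1.0, 2.4000000953674316], [0.5, 2.5], [2.299999952316284, 21.399999618530273], [51.400001525878906, 96.4000015258789]] [1 1 1 1 1]
```

```bash
python3 - <<'E'
import cv2,numpy as np
for n in("s2","7b"):
    print(n);print(cv2.imread(f"pics/{n}.png",0)[194:212,363:380])
E
```

```text
s2
[[147 147 148 145 146 149 149 148 149 147 150 149 148 147 148 163 164]
 [148 148 148 147 147 150 150 150 152 142 145 142 149 148 148 164 164]
 [148 147 148 148 150 144 144 143 143  96  95  96 150 148 147 163 163]
 [147 149 145 139 143  96  96  76  65  70  66  79 149 148 147 164 163]
 [147 149 127  77  61  70  69  85  93 103  93  89 150 149 146 163 163]
 [148 150 127  65  67 104 103 132 134 132 132 121 147 148 147 163 162]
 [147 150 129  66  75 137 131 131 139 136 135 135 139 147 147 163 162]
 [148 150 128  66  75 132 131 136 135 135 133 135 140 149 146 163 163]
 [147 150 129  66  80 133 132 136 134 134 132 134 140 148 147 163 164]
 [148 150 128  65  88 130 133 134 134 133 133 138 140 149 142 164 162]
 [147 150 126  62  70 106 134 136 136 139 138 149 149 149 126 163 163]
 [148 149 131  91 115 115 142 143 148 146 152 148 148 150 127 164 164]
 [148 148 149 150 151 152 150 149 147 147 150 147 148 148 125 163 163]
 [147 147 147 148 149 144 138 139 146 146 150 148 148 149 127 163 162]
 [147 147 146 147 151  98  59  72 144 147 151 147 148 148 126 162 162]
 [148 147 146 149 152  82  62  8
[... 763 characters left out ...]
129  67  81 134 133 138 135 134 134 134 140 149 148 165 165]
 [148 151 129  66  87 131 133 134 135 136 133 140 138 147 143 157 154]
 [148 151 127  65  72 108 135 138 132 138 134 144 124 125 109 105  90]
 [148 150 132  93 111 108 137 138 120 124 116 107 107 111 113 111 110]
 [147 151 152 156 146 138 124 106 108 110 113 114 112 112 113 111 109]
 [151 162 154 162 166 155 133 114 112 112 111 111 112 112 112 112 108]
 [155 164 133 120 111 108 109 110 111 110 111 112 111 113 113 111 107]
 [134 110 106 108 109 110 110 111 110 111 109 112 112 112 112 111  97]
 [133 112 109 110 111 111 112 111 111 111 110 111 111 112 112 111  97]
 [135 112 110 110 110 111 111 111 111 110 111 110 112 111 113 111  97]]
```

```bash
python3 - <<'E'
from h import *
print(ctrl.finish_job());s=ctrl.read_state();print(s["clock"],np.round(s["force"],1))
E
```

```text
the job is handed in; nothing more can be done
None
the job is handed in; nothing more can be done
```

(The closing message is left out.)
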